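Turn the revolving jar stand to the front by its rim and lock it

ROBOT

A 6-joint arm with a two-finger parallel gripper is mounted at the origin on a cart in front of the work surface, level with it; the furniture and walls round the work are solid. World frame = base frame: x ahead of the robot, y to its left, z up, the work surface at z = 0. Lengths are in m, angles in rad, forces in N, time in s.
With the tool pointing down it reaches from about 0.3 to 0.775 m from the base axis. Payload 14.6 kg.
Tool frame: the origin (TCP) lies at the very end of the fingers, on their centre line; the grasp point (between the pads) lies 19 mm behind it; z points along the fingers, y is the direction in which the jaws open and shut (so a half turn about z gives the same grasp; the last joint's range is limited). The gripper opens to 94 mm and grips with 3 to 60 N. Pads are 16 mm wide; open, the fingers measure 119 mm over their backs; the gripper's body (75 mm by 177 mm) begins 78 mm behind the grasp point.
Start: joints at [1.235, 0.3, 1.521, -0, 1.321, -0.067], TCP at [0.146, 0.53, 0.205] pointing down, gripper open.
Joint ranges: [-3.03, 3.03], [-0.79, 2.21], [0.23, 2.52], [-1.04, 4.18], [0, 3.07], [-2.55, 2.55]. Speed limits (rad/s): [2.22, 2.22, 2.57, 3.14, 3.14, 3.14].

INTERFACE

Orientations are given as [roll, pitch, yaw] about the fixed x, y, z axes, in that order (R = Rz(yaw) Ry(pitch) Rx(roll)).
In Python, from station import get_obs, vision, hand_in gives the robot as it stands.
- The arm moves only by the tool play_rows, never from a script. Its argument "moves" is a list of rows, each an object with "claw": the opening, from 0 (shut) to 1 (fully open); "linear": the shift along the tool's x, y, z in mm, a list of three; "turn": the turn, a rotation vector about the tool's x, y, z in rad, a list of three. In form: [{"claw": claw, "linear": [tx, ty, tz], "turn": [ax, ay, az]}, ...]. A call has 1 to 8 rows; each row is the pose to reach, as a shift and turn from the pose measured when the call began, along the tool's axes at that moment; what a row does not reach only later rows make up. A row lasts 1/8 s, in which the tool goes at most 62.5 mm and 10.7 degrees, less where a joint would pass 70% of its speed; a pose out of reach is approached as far as the arm can. A call with a gripper value outside its range is refused whole. The fingers move at their own pace and stop on an object; "force" is the grip in N (left out, the last holds). Time passes only in rows, so rows that repeat a pose let the fingers close. It gives the time, the measured TCP pose, the force and the opening at its end, in the units of the state.
- get_obs(): the state, without advancing time (a new reading comes with each control period).
- vision.camera(name): name is "scene" or "top"; returns the picture (480x640x3 uint8, blue, green, red); there is no depth.
- vision.camera_info(name): a dict with "camera_matrix" (3x3 intrinsics, pixels), "rvec" (rotation vector, rad) and "tvec" (3), from world to camera coordinates, as OpenCV has them. Camera axes: x right, y down, z forward; pixel columns grow to the right and rows downward; lengths in m; the calibration is good to about 2 mm. A picture is of the moment at which its call begins. camera_info takes no time and is no camera call.
- hand_in(): hands the job in, once; it reports no verdict.
The state is a dict: "time_s": time; "qpos": joint angles; "joint_vel": joint speeds; "tau": joint torques, N m; "ee_pos": TCP position; "eef_rot": TCP orientation; "force": force on the tool from outside, world axes, zero at the start; "moment": the same for the moment, N m; "grip_width": finger opening in m.
Only numpy, scipy, OpenCV 4.12 (cv2) and the standard library are available. Lean on these libraries where they do the work, as an engineer would, in place of code of your own. Each camera call takes 0.05 s, during which the arm holds its last target.

TASK

The revolving counter stand has been left turned to the side. Follow its rim with a fingertip, bringing the plate gently round by the steel rail, until the price card faces the side where the black locking knob is, then push the knob fully in with the fingertips so that the stand is locked. Do not grip or lift anything, do not push on the card or the jars, and leave the jars standing on the plate and the other things on the counter where they are.

Things in the scene. Friction and masses are not known exactly. Their poses are not given: they have to be found in the camera images.
- stand_foot: the revolving stand as a whole; this is its fixed dark steel foot, 168 mm across. Origin on the turning axis at counter level, z up. Its -x axis points along the pin guide to the black locking knob: that side is the stand's front.
- stand_axis (a point): point on the turning axis at the height of the wooden plate's upper face, 46 mm above the counter; axes as the foot's (does not turn with the plate)
- display_plate (a joint): angle (rad) of the round wooden plate (252 mm across, 12 mm thick) on the foot: 0 = price card and the brass stud in the plate's edge face the knob; positive = counter-clockwise from above. Turns +-2.6 rad with slight friction (0.1 N m) and stays where left. Under it a skirt has one slot, below the stud: only there the pin enters; its round nose centres the plate if within about 0.06 rad.
- gap_left (a point): middle of a gap in the steel gallery rail, on the plate's upper face, 119 mm from the axis; turns with the plate. The rail is a 10 mm bar on 10 mm upright posts, its top 18 mm above the plate; the gap is 54 mm clear between its two end posts, open inward and outward. At plate angle 0 it lies 70 deg round to the left of the front, seen from the front.
- gap_right (a point): middle of the second, like gap; at plate angle 0 it lies 70 deg round to the right of the front. (Over the brass stud, in front of the card, the rail is open too, over 60 deg; round the back it is closed.)
- price_card: white card holder, 45 x 88 mm foot, 69 mm high, fixed on the plate and turning with it; origin under its centre, 42 mm from the axis on the brass stud's side; its printed face looks along its -x axis, outward over the stud
- lock_knob (a joint): travel (m) of the locking pin with its black knob toward the axis: 0 = out, 0.020 = fully in. It slides along the foot's +x axis, needs about 2 N and stays where left; pushed before the plate is lined up it stops against the skirt after about 6 mm.
- knob_face (a point): centre of the flat outer face of the black knob (22 mm diameter), 22 mm above the counter; 160 mm from the axis when out, 140 mm when in; moves with the knob. The plate's edge overhangs to 126 mm from the axis, its underside 34 mm above the counter.
- jam_jar: jam jar with a silver lid, 65 mm diameter, 94 mm high, loose on the plate with its centre about 51 mm from the axis; origin under its centre
- honey_jar_small: honey jar with a red lid, 60 mm diameter, 86 mm high, loose on the plate with its centre about 55 mm from the axis; origin under its centre
- reader: bystander: black card reader 150 x 68 x 37 mm lying on the counter; origin under its centre
- juice: bystander: green juice bottle, 41 mm diameter, 125 mm high; origin under its centre
- tape: bystander: roll of packing tape lying flat, 96 mm diameter, 48 mm high; origin under its centre
- bar: bystander: flat wrapped chocolate bar, 57 x 160 x 12 mm; origin under its centre
Not all that is in view belongs to the job. Of the things shaped like the honey_jar_small, the red one is meant.

How it is judged:
By the outcome, as a careful person would: the job done as asked, in the order asked, and still so for the second after the job is handed in, with the robot touching nothing.
It also fails if it takes over 58 s, if anything falls off the work surface, if the arm or the gripper's body presses on something with over 40 N, if the wrist force passes 120 N, or if a joint passes its speed limit or range.

## Working session

There is one attempt and no reset: what is moved stays moved. The work goes in short steps, Python scripts to look and compute and a tool call to move; the robot and the scene stay as the last step left them, time stands still between calls to the robot, and variables do not carry over. Pictures are saved under pics/ and viewed, and the job is handed in when it is done.

Besides the shell and the picture viewer there is one more tool, called after "Call:" as name([rows], argument=value, ...), one row to a line, values as JSON. play_rows: Moves the arm, as the interface text tells. Its arguments: {"type":"object","properties":{"moves":{"type":"array","items":{"type":"object","properties":{"claw":{"type":"number"},"linear":{"type":"array","items":{"type":"number"}},"turn":{"type":"array","items":{"type":"number"}}}}},"force":{"type":"number"}},"required":["moves"]}

```bash
mkdir -p pics; ls; python3 - <<'E'
from station import get_obs, vision
import cv2
for n in ("scene","top"):
    cv2.imwrite(f"pics/{n}0.png",vision.camera(n))
    i=vision.camera_info(n);print(n,i)
print(get_obs())
E
```

```text
pics
scene {'camera_matrix': array([[603.66160469,   0.        , 317.2641606 ],
       [  0.        , 603.66160469, 237.32087878],
       [  0.        ,   0.        ,   1.        ]]), 'rvec': array([ 1.93067645, -1.20867887,  0.60371104]), 'tvec': array([-0.28634896,  0.32372625,  0.98819462])}
top {'camera_matrix': array([[560.46894086,   0.        , 323.51817977],
       [  0.        , 560.46894086, 243.53061873],
       [  0.        ,   0.        ,   1.        ]]), 'rvec': array([ 2.17701205, -2.15675997,  0.16459954]), 'tvec': array([-0.0634284 ,  0.55035121,  1.40258038])}
{'time_s': 0.1, 'qpos': array([ 1.23543372e+00,  3.00420974e-01,  1.52150220e+00, -2.61889545e-05,
        1.32071694e+00, -6.66005205e-02]), 'joint_vel': array([-0.0010222 , -0.00059697, -0.00089485, -0.0004087 , -0.00160523,
       -0.00022602]), 'tau': array([ 4.95233071e-04, -5.32652521e+01, -3.53282189e+01,  7.09455041e-02,
        2.33963592e-02, -9.99479539e-05]), 'ee_pos': array([0.14597848, 0.53003085, 0.2049472 ]), 'eef_rot': array([-3.14054583e+00, -4.43984965e-05,  2.87283704e+00]), 'force': array([-0.55000997, -0.25231647, -0.70439906]), 'moment': array([0.03860566, 0.01989003, 0.03104278]), 'grip_width': 0.09393375764025237}
```

View pics/scene0.png

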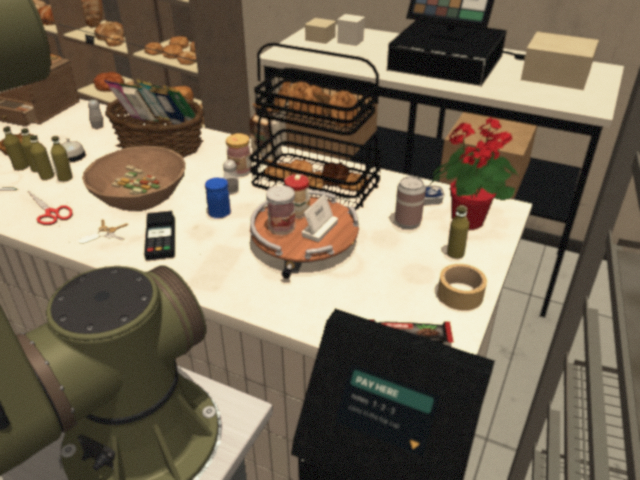

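View pics/top0.png

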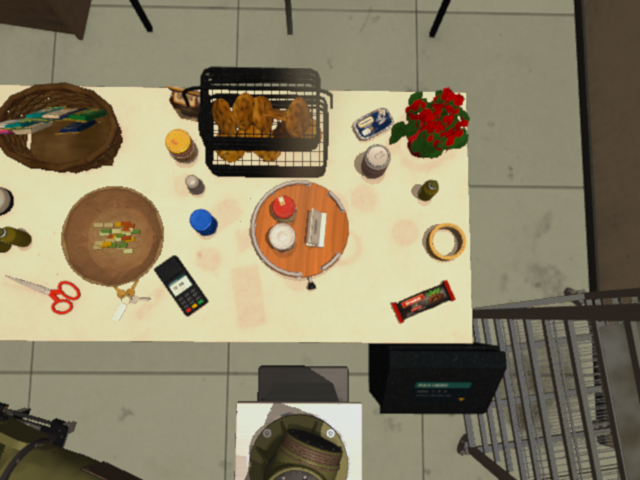

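The top view shows the stand at about (300,230), its knob at (311,286) towards the robot, and the card at (315,227), turned to the right. The jars are at (283,207) for the red lid and (281,237) for the silver one. I'll enlarge the stand and measure it.

```bash
cat > h.py <<'E'
import numpy as np, cv2
from station import get_obs, vision
def cam(n):
    i=vision.camera_info(n);R=cv2.Rodrigues(i['rvec'])[0];return i['camera_matrix'],R,np.array(i['tvec']).reshape(3)
def bp(n,uv,z):
    K,R,t=cam(n);d=R.T@np.linalg.solve(K,[*uv,1]);c=-R.T@t;return c+d*(z-c[2])/d[2]
def pj(n,p):
    i=vision.camera_info(n);return cv2.projectPoints(np.float64(p).reshape(-1,1,3),i['rvec'],i['tvec'],i['camera_matrix'],None)[0].reshape(-1,2)
def crop(n,img,x0,y0,w,h,s,name):
    cv2.imwrite(f"pics/{name}.png",cv2.resize(img[y0:y0+h,x0:x0+w],None,fx=s,fy=s,interpolation=cv2.INTER_CUBIC))
E
python3 - <<'E'
from h import *
a=cv2.imread("pics/top0.png");crop("top",a,235,165,130,135,4.4,"tc0")
a=cv2.imread("pics/scene0.png");crop("scene",a,225,160,160,130,4.5,"sc0")
for uv in [(300,229)]: print(bp("top",uv,.046))
print(bp("top",(311,287),.022), bp("scene",(287,273),.022))
E
```

```text
[0.58637179 0.00233111 0.046     ]
[ 0.43996058 -0.0273746   0.022     ] [ 0.44373361 -0.03044967  0.022     ]
```

View pics/tc0.png

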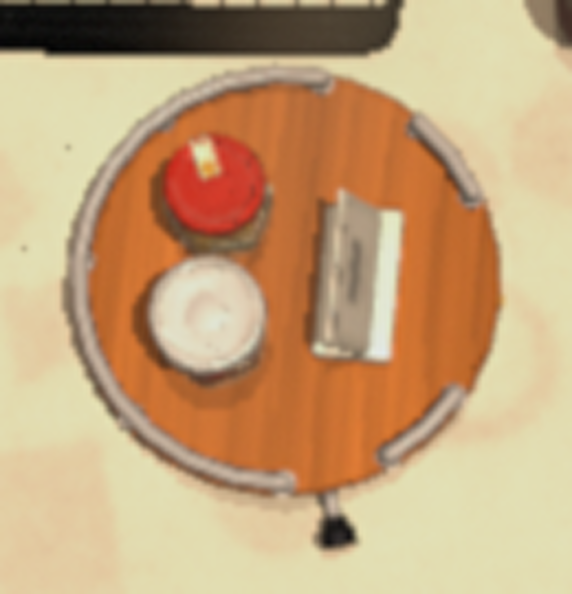

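View pics/sc0.png

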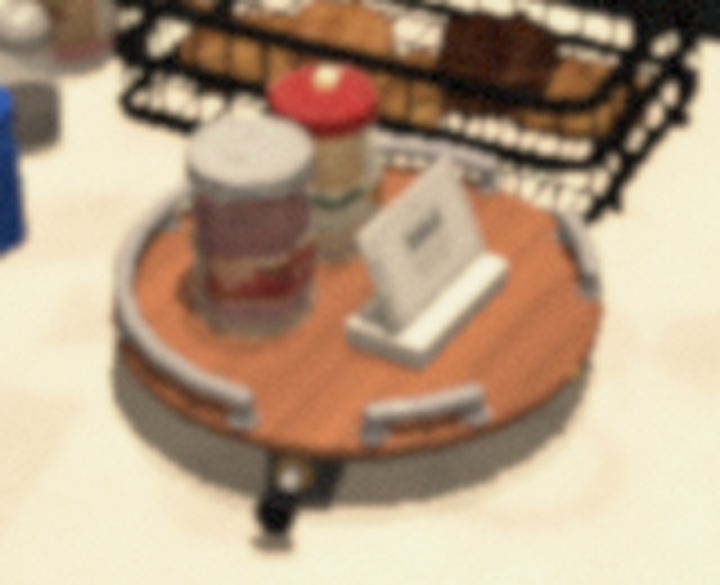

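```bash
cat > fit.py <<'E'
from h import *
from scipy.optimize import least_squares
T=lambda p:np.array(p)/4.4+np.array([235,165])
S=lambda p:np.array(p)/4.5+np.array([225,160])
rim=[("top",T(p)) for p in [(500,290),(496,240),(489,350),(378,94),(345,78)]]+[("scene",S(p)) for p in [(603,310),(592,362),(320,447)]]
rr=[bp(n,u,.046)[:2] for n,u in rim]
c=least_squares(lambda c:[np.hypot(*(q-c))-.126 for q in rr],[.586,.002],loss='soft_l1',f_scale=.002)
print("centre",c.x,c.fun*1000)
C=c.x
for nm,n,u in [("L",'top',T((292,482))),("s1b",'top',T((383,458))),("s1a",'top',T((460,390))),("s2a",'top',T((476,202))),("s2b",'top',T((413,118))),("R",'top',T((328,80))),
 ("L",'scene',S((245,400))),("s1b",'scene',S((372,415))),("s1a",'scene',S((478,397)))]:
    q=bp(n,u,.062)[:2]-C;print(nm,n,np.hypot(*q)*1000,np.degrees(np.arctan2(q[1],q[0])))
for n,u in [('top',T((337,535))),('scene',S((275,515)))]:
    q=bp(n,u,.022)[:2]-C;print('knob',n,bp(n,u,.022),np.hypot(*q)*1000,np.degrees(np.arctan2(q[1],q[0])))
# card foot, front edge corners at z~.046+.01
for p in [(402,212),(390,358)]:
    print('card',bp('top',T(p),.054)[:2]-C)
for nm,u,z in [('jam',T((207,315)),.14),('honey',T((215,183)),.132)]:
    print(nm,bp('top',u,z)[:2]-C)
E
python3 fit.py
```

```text
centre [0.58551835 0.00269445] [-1.21206584 -0.73530454 -1.64282147 -1.43419163  0.61449572  1.80265131
  6.97245935  0.20684966]
L top 116.83104106764135 -177.26597864852005
s1b top 117.38594568751313 -150.8598707755066
s1a top 119.00213499697217 -122.04165971518896
s2a top 118.98330046572487 -67.18037163013011
s2b top 119.89090379008996 -37.48090553967956
R top 119.306047881885 -11.342435907346811
L scene 119.97612170777431 -177.79973449952138
s1b scene 122.20053510265433 -148.42005617467032
s1a scene 124.50289219721957 -124.16464617908176
knob top [ 0.44102154 -0.02887863  0.022     ] 147.90600777682207 -167.6743850396114
knob scene [ 0.43871469 -0.03101528  0.022     ] 150.6242361514358 -167.067666135695
card [ 0.04122591 -0.06719854]
card [-0.04415382 -0.06089678]
jam [-0.0323844   0.04031128]
honey [0.04176185 0.03759376]
```

Both views agree. The axis is at (0.5855, 0.0025), the front (knob) is at azimuth −167.4°, and the card and front opening are at −94.3°, so the plate must turn −73° (clockwise). I'll put the closed fingers into the front opening and push the end post of the short rail piece near −122°. The jars are on the far side from there.

```bash
cat > mv.py <<'E'
from h import *
from scipy.spatial.transform import Rotation as Ro
C=np.array([.5855,.0025])
def rows(ts):
    o=get_obs();R0=Ro.from_euler('xyz',o['eef_rot']);p0=o['ee_pos']
    print('t',o['time_s'],'p',np.round(p0,4),'rpy',np.round(np.degrees(o['eef_rot']),1),'F',np.round(o['force'],1),'w',o['grip_width'])
    for p,yaw in ts:
        R=Ro.from_euler('xyz',[np.pi,0,np.radians(yaw)])
        print(np.round(R0.inv().apply(np.array(p)-p0)*1000,1).tolist(),np.round((R0.inv()*R).as_rotvec(),3).tolist())
def pol(az,r,z): 
    a=np.radians(az);return [C[0]+r*np.cos(a),C[1]+r*np.sin(a),z]
E
python3 - <<'E'
from mv import *
e=pol(-100,.119,.2)
o=get_obs()['ee_pos']
rows([(o+(np.array(e)-o)*f,164.6+(80-164.6)*f) for f in (.33,.67,1)])
E
```

```text
t 0.1 p [0.146  0.53   0.2049] rpy [-179.9   -0.   164.6] F [-0.6 -0.3 -0.7] w 0.09393375764025237
[-189.8, -168.4, 1.8] [-0.001, 0.0, 0.487]
[-385.3, -341.9, 3.7] [-0.001, 0.0, 0.989]
[-575.0, -510.4, 5.5] [-0.001, 0.001, 1.477]
```

Call:
play_rows([
  {"claw": 0,"linear": [-15,-13,0],"turn": [0,0,0.04]},
  {"claw": 0,"linear": [-45,-40,0],"turn": [0,0,0.12]},
  {"claw": 0,"linear": [-77,-68,0],"turn": [0,0,0.2]},
  {"claw": 0,"linear": [-110,-97,0],"turn": [0,0,0.28]},
  {"claw": 0,"linear": [-142,-126,0],"turn": [0,0,0.37]},
  {"claw": 0,"linear": [-175,-155,0],"turn": [0,0,0.45]},
  {"claw": 0,"linear": [-207,-184,0],"turn": [0,0,0.53]},
  {"claw": 0,"linear": [-240,-213,0],"turn": [0,0,0.62]},
], force=10)

```text
time_s: 1.1
ee_pos: [0.3212, 0.2587, 0.2051]
eef_rot: [-3.141, 0.001, 2.248]
force: [1.0, 0.6, -0.2]
grip_width: 0.0172
```

```bash
python3 - <<'E'
from mv import *
rows([(pol(-100,.119,.2),80)])
E
```

```text
t 1.1 p [0.3212 0.2587 0.2051] rpy [-180.     0.   128.8] F [ 1.   0.6 -0.2] w 0.017201416081317363
[-443.6, -44.1, 5.4] [-0.0, 0.001, 0.852]
```

Call:
play_rows([
  {"claw": 0,"linear": [-40,-4,0],"turn": [0,0,0.08]},
  {"claw": 0,"linear": [-84,-8,0],"turn": [0,0,0.16]},
  {"claw": 0,"linear": [-128,-13,0],"turn": [0,0,0.25]},
  {"claw": 0,"linear": [-172,-17,0],"turn": [0,0,0.33]},
  {"claw": 0,"linear": [-216,-21,0],"turn": [0,0,0.41]},
  {"claw": 0,"linear": [-260,-26,0],"turn": [0,0,0.5]},
  {"claw": 0,"linear": [-304,-30,0],"turn": [0,0,0.58]},
  {"claw": 0,"linear": [-340,-34,0],"turn": [0,0,0.66]},
])

```text
time_s: 2.1
ee_pos: [0.5076, -0.0299, 0.2052]
eef_rot: [-3.141, 0.001, 1.583]
force: [0.1, 0.8, -0.1]
grip_width: 0.0005
```

```bash
python3 - <<'E'
from mv import *
rows([(pol(-100,.119,.2),80)])
E
```

```text
t 2.1 p [ 0.5076 -0.0299  0.2052] rpy [-1.80e+02  1.00e-01  9.07e+01] F [ 0.1  0.8 -0.1] w 0.00048137447637208687
[-85.4, 56.3, 5.2] [-0.0, 0.001, 0.186]
```

Call:
play_rows([
  {"claw": 0,"linear": [-30,20,0],"turn": [0,0,0.06]},
  {"claw": 0,"linear": [-60,40,3],"turn": [0,0,0.13]},
  {"claw": 0,"linear": [-85,56,5],"turn": [0,0.001,0.186]},
  {"claw": 0,"linear": [-85,56,5],"turn": [0,0.001,0.186]},
  {"claw": 0,"linear": [-85,56,25],"turn": [0,0.001,0.186]},
  {"claw": 0,"linear": [-85,56,55],"turn": [0,0.001,0.186]},
  {"claw": 0,"linear": [-85,56,85],"turn": [0,0.001,0.186]},
  {"claw": 0,"linear": [-85,56,95],"turn": [0,0.001,0.186]},
])

```text
time_s: 3.1
ee_pos: [0.5632, -0.1138, 0.109]
eef_rot: [-3.139, -0.0, 1.397]
force: [-0.0, -0.6, 0.2]
grip_width: 0.0002
```

```bash
python3 - <<'E'
from mv import *
rows([(pol(-100,.119,.054),80)])
for n in("top","scene"):
    im=vision.camera(n)
    if n=="top": crop(n,im,225,155,160,150,4,"tc1")
    else: crop(n,im,215,130,190,160,4,"sc1")
print(pj("scene",[pol(-100,.119,.11)]),pj("top",[pol(-100,.119,.11)]))
E
```

```text
t 3.1 p [ 0.5632 -0.1138  0.109 ] rpy [-179.8   -0.    80. ] F [-0.  -0.6  0.2] w 0.0002428133087713467
[-0.6, 1.9, 55.0] [-0.003, -0.0, 0.001]
[[347.26833073 219.51886112]] [[347.42386249 234.27333653]]
```

View pics/sc1.png

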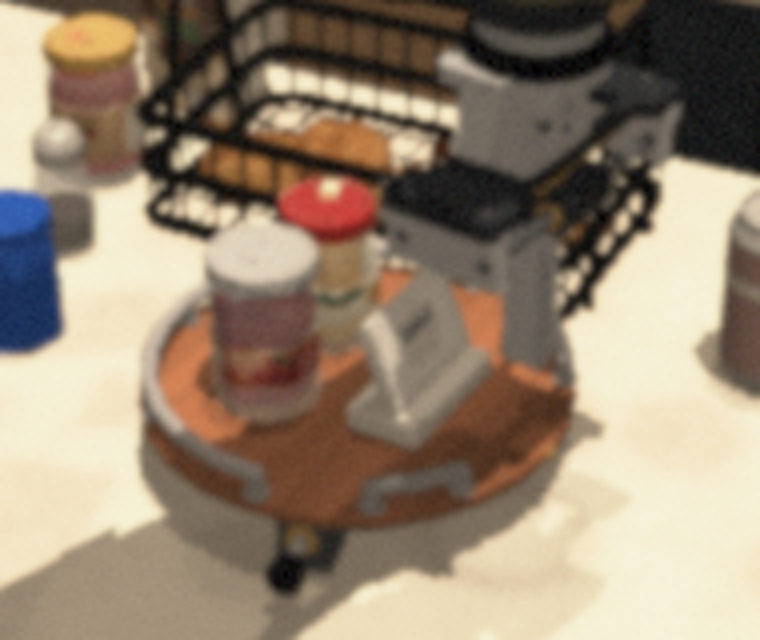

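View pics/tc1.png

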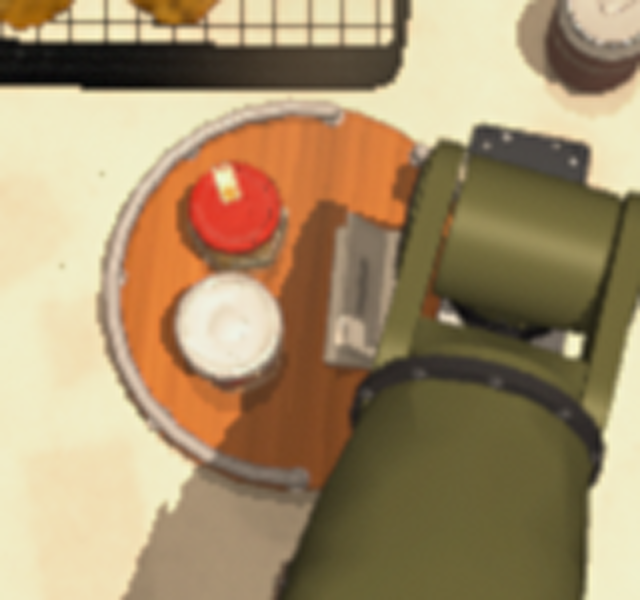

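The scene view shows the closed fingertip at crop (535,365), above the front opening outside the card and clear of both rail ends. I'll lower it to 8 mm above the plate.

Call:
play_rows([
  {"claw": 0,"linear": [0,0,15],"turn": [-0.003,0,0]},
  {"claw": 0,"linear": [0,1,30],"turn": [-0.003,0,0]},
  {"claw": 0,"linear": [0,2,42],"turn": [-0.003,0,0]},
  {"claw": 0,"linear": [0,2,50],"turn": [-0.003,0,0]},
  {"claw": 0,"linear": [0,2,55],"turn": [-0.003,0,0]},
  {"claw": 0,"linear": [0,2,55],"turn": [-0.003,0,0]},
])

```text
time_s: 3.95
ee_pos: [0.5658, -0.1144, 0.0549]
eef_rot: [3.14, -0.0, 1.397]
force: [0.6, 1.0, 0.0]
grip_width: 0.0007
```

```bash
python3 - <<'E'
from mv import *
# 0.3 rad/s ~ 2.1 deg/row
rows([(pol(a,.119,.054),a+180) for a in -100-np.array([1.5,3.5,5.5,7.5,9.5,11.5,13.5,15.5])])
E
```

```text
t 3.95 p [ 0.5658 -0.1144  0.0549] rpy [179.9  -0.   80. ] F [0.6 1.  0. ] w 0.0007083581235570898
[-0.4, -4.0, 0.9] [0.001, -0.0, 0.027]
[-0.2, -8.2, 0.9] [0.001, -0.0, 0.062]
[0.1, -12.3, 0.8] [0.001, -0.0, 0.097]
[0.6, -16.4, 0.8] [0.001, -0.0, 0.131]
[1.2, -20.5, 0.8] [0.001, -0.0, 0.166]
[1.9, -24.6, 0.8] [0.001, -0.0, 0.201]
[2.8, -28.7, 0.8] [0.001, -0.0, 0.236]
[3.9, -32.7, 0.8] [0.001, -0.0, 0.271]
```

Call:
play_rows([
  {"claw": 0,"linear": [0,-4,1],"turn": [0,0,0.027]},
  {"claw": 0,"linear": [0,-8,1],"turn": [0,0,0.062]},
  {"claw": 0,"linear": [0,-12,1],"turn": [0,0,0.097]},
  {"claw": 0,"linear": [0.6,-16,1],"turn": [0,0,0.131]},
  {"claw": 0,"linear": [1.2,-20,1],"turn": [0,0,0.166]},
  {"claw": 0,"linear": [2,-23.5,1],"turn": [0,0,0.2]},
  {"claw": 0,"linear": [2.5,-26.5,1],"turn": [0,0,0.23]},
  {"claw": 0,"linear": [3.2,-29.5,1],"turn": [0,0,0.25]},
])

```text
time_s: 4.95
ee_pos: [0.5371, -0.1061, 0.0538]
eef_rot: [3.14, -0.0, 1.145]
force: [-0.4, -0.4, 1.0]
grip_width: 0.0004
```

```bash
cat > st.py <<'E'
from mv import *
import sys
o=get_obs();d=o['ee_pos'][:2]-C;az=np.degrees(np.arctan2(d[1],d[0]));az=az-360 if az>0 else az
print('az',az,'r',np.hypot(*d))
steps=[float(x) for x in sys.argv[1:]]
rows([(pol(az-s,.119,.054),az-s+180) for s in steps])
E
python3 st.py 1 2.5 4.5 6.5 8.5 10.5 12.5 14.5
```

```text
az -114.03445811238062 r 0.11886657797397683
t 4.95 p [ 0.5371 -0.1061  0.0538] rpy [179.9  -0.   65.6] F [-0.4 -0.4  1. ] w 0.00043485562874371567
[-0.1, -2.1, -0.2] [0.001, -0.0, 0.012]
[-0.1, -5.2, -0.2] [0.001, -0.0, 0.038]
[0.2, -9.3, -0.2] [0.001, -0.0, 0.073]
[0.6, -13.5, -0.2] [0.001, -0.0, 0.108]
[1.1, -17.6, -0.2] [0.001, -0.0, 0.142]
[1.7, -21.7, -0.2] [0.001, -0.0, 0.177]
[2.5, -25.8, -0.2] [0.001, -0.0, 0.212]
[3.5, -29.8, -0.2] [0.001, -0.0, 0.247]
```

Call:
play_rows([
  {"claw": 0,"linear": [0,-2,0],"turn": [0,0,0.012]},
  {"claw": 0,"linear": [0,-4,0],"turn": [0,0,0.03]},
  {"claw": 0,"linear": [0,-6,0],"turn": [0,0,0.045]},
  {"claw": 0,"linear": [0.2,-8,0],"turn": [0,0,0.06]},
  {"claw": 0,"linear": [0.4,-10.5,0],"turn": [0,0,0.08]},
  {"claw": 0,"linear": [0.6,-13.5,0],"turn": [0,0,0.108]},
  {"claw": 0,"linear": [1.1,-17.5,0],"turn": [0,0,0.142]},
  {"claw": 0,"linear": [1.7,-21.5,0],"turn": [0,0,0.177]},
])

```text
time_s: 5.95
ee_pos: [0.5182, -0.0955, 0.054]
eef_rot: [3.14, -0.001, 0.966]
force: [2.1, 1.6, 4.1]
grip_width: 0.0002
```

```bash
python3 - <<'E'
from mv import *
im=vision.camera("scene");crop("scene",im,215,130,190,160,4,"sc2")
E
python3 st.py 2.5 5 7.5 10 12.5 15 17 18
```

```text
az -124.73986660961046 r 0.1189820504528096
t 6.0 p [ 0.5177 -0.0953  0.0538] rpy [179.9  -0.   55.3] F [ 0.6 -0.8  0.9] w 0.00043036232211483453
[0.1, -5.2, -0.2] [0.001, -0.001, 0.044]
[0.4, -10.4, -0.2] [0.001, -0.001, 0.087]
[1.0, -15.5, -0.2] [0.001, -0.001, 0.131]
[1.8, -20.7, -0.3] [0.001, -0.001, 0.175]
[2.8, -25.8, -0.3] [0.001, -0.001, 0.218]
[4.0, -30.8, -0.3] [0.001, -0.001, 0.262]
[5.2, -34.8, -0.3] [0.001, -0.001, 0.297]
[5.8, -36.8, -0.3] [0.001, -0.001, 0.314]
```

View pics/sc2.png

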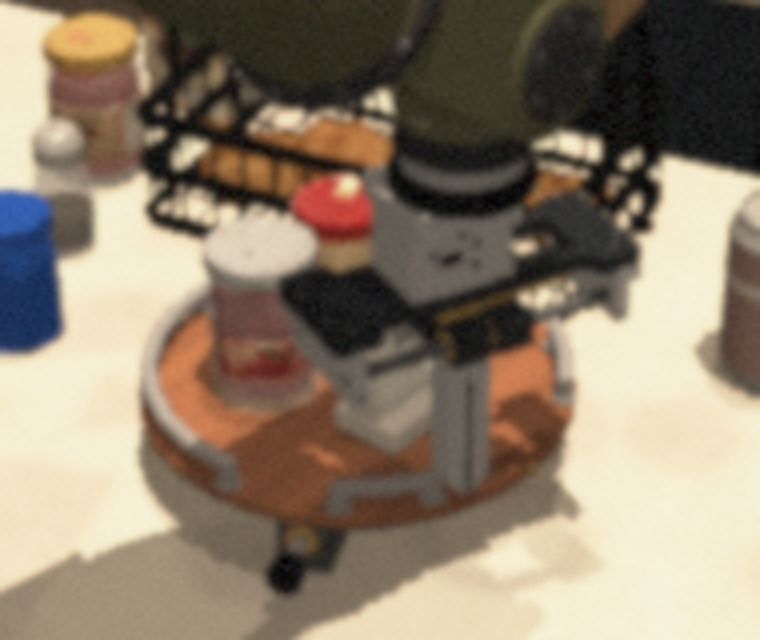

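The post at crop (430,485) rests on the finger and the plate is turning. The rail piece has moved left, the jars are standing and the force is small, so I'll continue.

Call:
play_rows([
  {"claw": 0,"linear": [0,-3,0],"turn": [0,0,0.025]},
  {"claw": 0,"linear": [0.2,-7,0],"turn": [0,0,0.06]},
  {"claw": 0,"linear": [0.6,-11.5,0],"turn": [0,0,0.1]},
  {"claw": 0,"linear": [1.2,-16.5,0],"turn": [0,0,0.14]},
  {"claw": 0,"linear": [2.1,-21.5,0],"turn": [0,0,0.185]},
  {"claw": 0,"linear": [3.1,-26.5,0],"turn": [0,0,0.23]},
  {"claw": 0,"linear": [4.2,-31.5,0],"turn": [0,0,0.27]},
  {"claw": 0,"linear": [5.5,-36,0],"turn": [0,0,0.31]},
])

```text
time_s: 7.0
ee_pos: [0.4909, -0.0701, 0.0537]
eef_rot: [3.141, -0.0, 0.652]
force: [0.0, -0.5, 2.0]
grip_width: 0.0007
```

```bash
python3 st.py 2 4.5 7 9.5 12 14.5 17 19.5
```

```text
az -142.48090092395702 r 0.11927652793736566
t 7.0 p [ 0.4909 -0.0701  0.0537] rpy [180.   -0.   37.4] F [ 0.  -0.5  2. ] w 0.0006682489299975636
[0.3, -4.2, -0.4] [0.001, -0.0, 0.033]
[0.6, -9.3, -0.4] [0.001, -0.0, 0.076]
[1.1, -14.5, -0.4] [0.001, -0.0, 0.12]
[1.9, -19.6, -0.4] [0.001, -0.0, 0.163]
[2.8, -24.7, -0.4] [0.001, -0.0, 0.207]
[4.0, -29.8, -0.4] [0.001, -0.0, 0.251]
[5.4, -34.8, -0.4] [0.001, -0.0, 0.294]
[7.0, -39.7, -0.4] [0.001, -0.001, 0.338]
```

Call:
play_rows([
  {"claw": 0,"linear": [0.2,-4,0],"turn": [0,0,0.033]},
  {"claw": 0,"linear": [0.5,-9,0],"turn": [0,0,0.076]},
  {"claw": 0,"linear": [1.1,-14.5,0],"turn": [0,0,0.12]},
  {"claw": 0,"linear": [1.9,-19.5,0],"turn": [0,0,0.163]},
  {"claw": 0,"linear": [2.8,-24.7,0],"turn": [0,0,0.207]},
  {"claw": 0,"linear": [4,-29.8,0],"turn": [0,0,0.25]},
  {"claw": 0,"linear": [5.4,-34.8,0],"turn": [0,0,0.294]},
  {"claw": 0,"linear": [7,-39.7,0],"turn": [0,0,0.338]},
])

```text
time_s: 8.0
ee_pos: [0.4721, -0.0342, 0.0535]
eef_rot: [3.141, -0.0, 0.312]
force: [2.0, -0.1, 2.9]
grip_width: 0.0006
```

```bash
python3 - <<'E'
from mv import *
im=vision.camera("scene");crop("scene",im,215,130,190,160,4,"sc3")
E
python3 st.py 2 4.5 7 9.5 12 14.5 17 19.5
```

```text
az -162.28268405244873 r 0.11933213048360562
t 8.05 p [ 0.4718 -0.0338  0.0534] rpy [180.    0.   17.8] F [ 1.5 -0.8 -0.5] w 0.0006089053850167293
[0.4, -4.2, -0.6] [0.0, 0.0, 0.036]
[0.7, -9.3, -0.6] [0.0, 0.0, 0.08]
[1.2, -14.5, -0.6] [0.0, 0.0, 0.123]
[2.0, -19.6, -0.6] [0.0, 0.0, 0.167]
[3.0, -24.7, -0.6] [0.0, 0.0, 0.21]
[4.2, -29.8, -0.6] [0.0, 0.0, 0.254]
[5.6, -34.8, -0.6] [0.0, 0.0, 0.298]
[7.2, -39.7, -0.6] [0.0, 0.0, 0.341]
```

View pics/sc3.png

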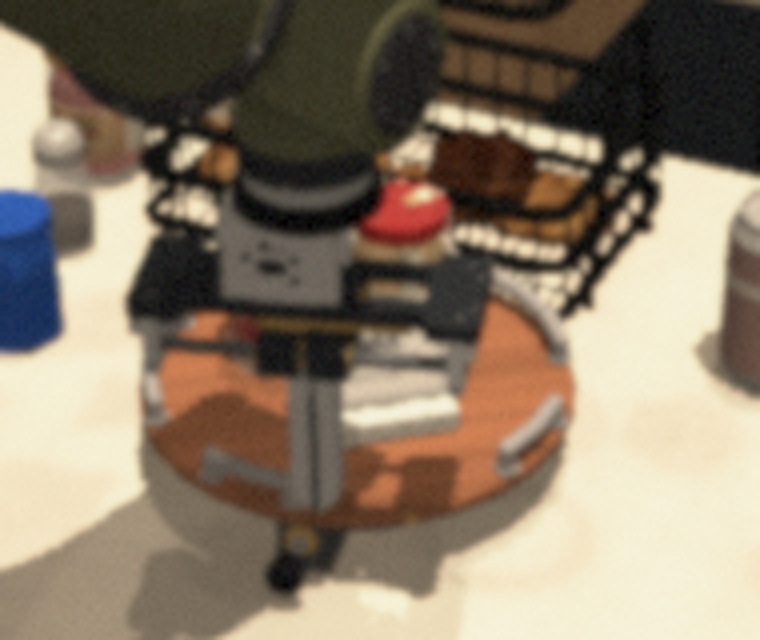

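The brass stud is now visible at crop (410,518), and the knob is at (287,570). I'll work out how far is left.

```bash
python3 - <<'E'
from mv import *
def az(n,u,z):
    q=bp(n,u,z)[:2]-C;return np.hypot(*q),np.degrees(np.arctan2(q[1],q[0]))
S=lambda u,v:(u/4+215,v/4+130)
print('stud',az('scene',S(410,518),.040))
print('s2 near',az('scene',S(508,455),.062),'far',az('scene',S(558,405),.062),'s1b',az('scene',S(212,455),.062))
K,R,t=cam('scene');
for a in (-167.4,-140,-135,-130): print(a,(pj('scene',[pol(a,.126,.04)])[0]-[215,130])*4)
E
```

```text
stud (np.float64(0.12307706127637069), np.float64(-138.7260565262147))
s2 near (np.float64(0.12560101152085568), np.float64(-111.24456822968452)) far (np.float64(0.12352500610992981), np.float64(-86.13144997872062)) s1b (np.float64(0.11771837605690047), np.float64(166.93846772707005))
-167.4 [294.5624895  522.84357594]
-140 [406.36411953 522.13931454]
-135 [426.07599767 518.42522294]
-130 [445.11025081 513.67253477]
```

Call:
play_rows([
  {"claw": 0,"linear": [0.3,-4,0],"turn": [0,0,0.036]},
  {"claw": 0,"linear": [0.6,-9,0],"turn": [0,0,0.08]},
  {"claw": 0,"linear": [1.2,-14.5,0],"turn": [0,0,0.123]},
  {"claw": 0,"linear": [2,-19.5,0],"turn": [0,0,0.167]},
  {"claw": 0,"linear": [3,-24.7,0],"turn": [0,0,0.21]},
  {"claw": 0,"linear": [4.2,-29.8,0],"turn": [0,0,0.254]},
  {"claw": 0,"linear": [5.6,-34.8,0],"turn": [0,0,0.298]},
  {"claw": 0,"linear": [7.2,-39.7,0],"turn": [0,0,0.341]},
])

```text
time_s: 9.05
ee_pos: [0.4665, 0.0062, 0.0534]
eef_rot: [3.141, -0.0, -0.032]
force: [1.1, -1.2, 4.6]
grip_width: 0.0003
```

```bash
python3 st.py 1.5 3 4 5 5 5
```

```text
az -181.76678929715194 r 0.11902889115958652
t 9.05 p [0.4665 0.0062 0.0534] rpy [180.   -0.   -1.8] F [ 1.1 -1.2  4.6] w 0.00028174343757818364
[0.1, -3.1, -0.6] [0.0, -0.0, 0.025]
[0.2, -6.2, -0.6] [0.0, -0.0, 0.051]
[0.3, -8.3, -0.6] [0.0, -0.0, 0.069]
[0.5, -10.4, -0.6] [0.0, -0.0, 0.086]
[0.5, -10.4, -0.6] [0.0, -0.0, 0.086]
[0.5, -10.4, -0.6] [0.0, -0.0, 0.086]
```

Call:
play_rows([
  {"claw": 0,"linear": [0.1,-4,0],"turn": [0,0,0.03]},
  {"claw": 0,"linear": [0.2,-7.5,0],"turn": [0,0,0.06]},
  {"claw": 0,"linear": [0.4,-10.5,0],"turn": [0,0,0.086]},
  {"claw": 0,"linear": [0.7,-12.5,0],"turn": [0,0,0.105]},
  {"claw": 0,"linear": [0.7,-12.5,0],"turn": [0,0,0.105]},
])

```text
time_s: 9.68
ee_pos: [0.4675, 0.0187, 0.0532]
eef_rot: [3.141, 0.0, -0.137]
force: [1.1, -0.8, -0.6]
grip_width: 0.0004
```

```bash
python3 - <<'E'
from mv import *
im=vision.camera("scene");crop("scene",im,215,130,190,160,4,"sc4")
im=vision.camera("top");crop("top",im,225,155,160,150,4,"tc4")
E
python3 st.py 1 2 3 4
```

```text
az -187.77014139101274 r 0.11912376914190381
t 9.775 p [0.4675 0.0186 0.0533] rpy [180.    0.   -7.8] F [ 0.1 -0.3 -0.4] w 0.0006904009378052199
[0.1, -2.1, -0.7] [0.0, 0.0, 0.016]
[0.2, -4.2, -0.7] [0.0, 0.0, 0.034]
[0.3, -6.2, -0.8] [0.0, 0.0, 0.051]
[0.4, -8.3, -0.8] [0.0, 0.0, 0.069]
```

View pics/sc4.png

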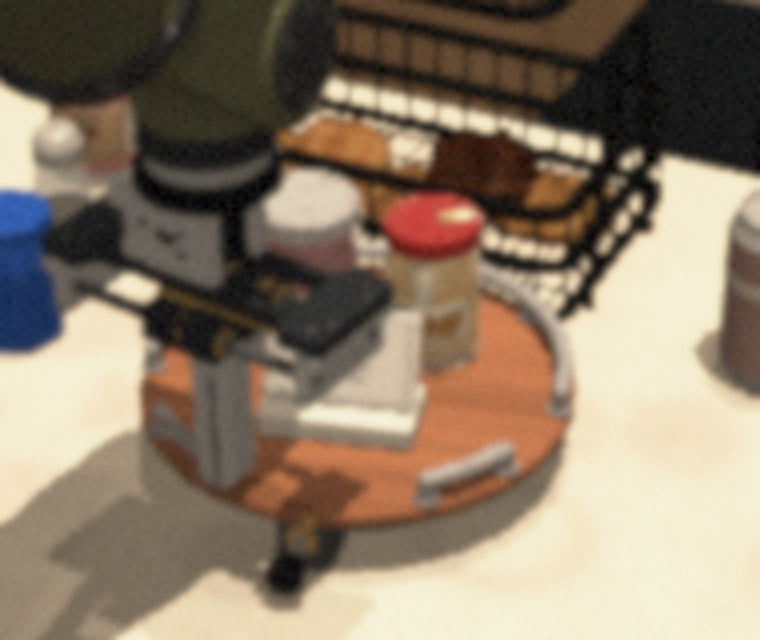

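View pics/tc4.png

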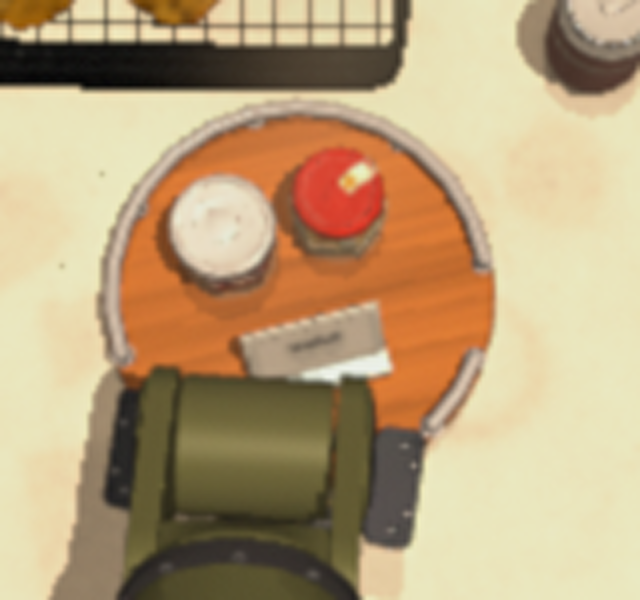

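```bash
python3 - <<'E'
from mv import *
def az(n,u,z):
    q=bp(n,u,z)[:2]-C;return np.round([np.hypot(*q)*1000,np.degrees(np.arctan2(q[1],q[0]))],1)
T=lambda u,v:(u/4+225,v/4+155)
S=lambda u,v:(u/4+215,v/4+130)
for nm,a,off in [('R',az('top',T(485,268),.062),83),('s2b',az('top',T(476,352),.062),56.9),('s2a',az('top',T(430,432),.062),27.2),('L',az('top',T(122,360),.062),-83),('s2a sc',az('scene',S(428,490),.062),27.2),('s2b sc',az('scene',S(512,455),.062),56.9),('R sc',az('scene',S(562,408),.062),83)]:
    print(nm,a,(a[1]-off+180)%360-180)
E
```

```text
R [118.7 -81.4] -164.4
s2b [ 117.5 -107.9] -164.8
s2a [ 120.3 -136.3] -163.5
L [118.9 111.5] -165.5
s2a sc [ 129.6 -135.1] -162.29999999999998
s2b sc [ 127.1 -110.5] -167.4
R sc [126.5 -87. ] -170.0
```

The rail ends in the top view put the stud at −164.7°, so about 2.7° (5.6 mm at the rim) is left.

Call:
play_rows([
  {"claw": 0,"linear": [0.1,-2,0],"turn": [0,0,0.016]},
  {"claw": 0,"linear": [0.2,-4,0],"turn": [0,0,0.032]},
  {"claw": 0,"linear": [0.3,-5.5,0],"turn": [0,0,0.046]},
  {"claw": 0,"linear": [0.3,-5.5,0],"turn": [0,0,0.046]},
  {"claw": 0,"linear": [0.3,-5.5,0],"turn": [0,0,0.046]},
  {"claw": 0,"linear": [0.3,0,0],"turn": [0,0,0.046]},
  {"claw": 0,"linear": [0.3,4,0],"turn": [0,0,0.046]},
  {"claw": 0,"linear": [0.3,4,-5],"turn": [0,0,0.046]},
])

```text
time_s: 10.78
ee_pos: [0.4669, 0.0142, 0.0581]
eef_rot: [3.141, 0.001, -0.183]
force: [-0.1, 0.7, 0.3]
grip_width: 0.0006
```

```bash
python3 - <<'E'
from mv import *
a=-192.7
# up, then out to knob approach r=.21
rows([(pol(-186,.119,.12),-7),(pol(-186,.119,.15),-7),(pol(-167.4,.215,.15),12.6),(pol(-167.4,.215,.017),12.6)])
E
```

```text
t 10.775 p [0.4669 0.0142 0.0581] rpy [ 1.80e+02  1.00e-01 -1.05e+01] F [-0.1  0.7  0.3] w 0.0005716702556426262
[0.1, -0.7, -61.9] [0.001, 0.001, -0.061]
[0.0, -0.7, -91.9] [0.001, 0.001, -0.061]
[-79.1, 74.3, -91.7] [0.0, 0.001, -0.403]
[-78.9, 74.3, 41.3] [0.0, 0.001, -0.403]
```

Call:
play_rows([
  {"claw": 0,"linear": [0,0,-25],"turn": [0,0,0]},
  {"claw": 0,"linear": [0,0,-60],"turn": [0,0,0]},
  {"claw": 0,"linear": [0,0,-92],"turn": [0,0,0]},
  {"claw": 0,"linear": [-20,18,-92],"turn": [0,0,-0.1]},
  {"claw": 0,"linear": [-42,38,-92],"turn": [0,0,-0.2]},
  {"claw": 0,"linear": [-64,58,-92],"turn": [0,0,-0.3]},
  {"claw": 0,"linear": [-79,74,-92],"turn": [0,0,-0.4]},
  {"claw": 0,"linear": [-79,74,-92],"turn": [0,0,-0.403]},
])

```text
time_s: 11.78
ee_pos: [0.3755, -0.0445, 0.1507]
eef_rot: [3.141, 0.001, 0.218]
force: [0.3, -0.0, 0.2]
grip_width: 0.0006
```

```bash
python3 - <<'E'
from mv import *
im=vision.camera("scene");crop("scene",im,215,130,190,160,4,"sc5")
im=vision.camera("top");crop("top",im,225,155,160,150,4,"tc5")
rows([(pol(-167.4,.215,.014),12.6)])
E
```

```text
t 11.875 p [ 0.3764 -0.0439  0.1506] rpy [180.    0.   12.4] F [ 0.1  0.3 -0.1] w 0.0004209467038917235
[-0.7, 0.3, 136.6] [0.0, 0.001, -0.003]
```

View pics/sc5.png

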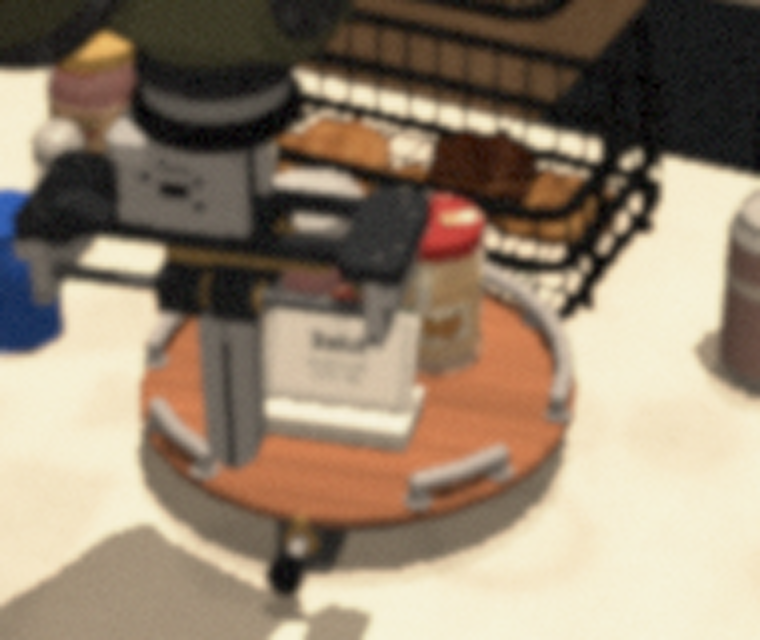

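View pics/tc5.png

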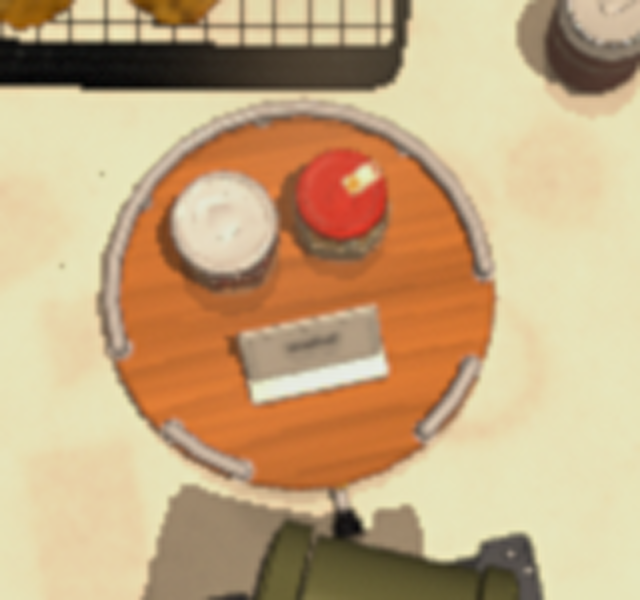

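```bash
python3 - <<'E'
from mv import *
T=lambda u,v:(u/4+225,v/4+155)
A=[]
P=[bp('top',T(*p),.062)[:2] for p in [(120,352),(170,426),(250,473),(423,437),(475,360),(486,274)]]
for q,off in zip(P,(-83,-56.9,-27.8,27.8,56.9,83)):
    q=q-C;a=np.degrees(np.arctan2(q[1],q[0]));print(np.hypot(*q)*1000,(a-off+180)%360-180)
# bisector of symmetric pairs (independent of C): direction normal to chord
for i,j in((0,5),(1,4),(2,3)):
    d=P[j]-P[i];print('chord',np.degrees(np.arctan2(d[1],d[0]))-90)
e=[bp('top',T(*p),.055)[:2] for p in [(255,403),(387,375)]];d=e[1]-e[0];print('card',np.degrees(np.arctan2(d[1],d[0]))-90)
for p,z in [((337,492),.022),((346,522),.022)]:
    q=bp('top',T(*p),z)[:2]-C;print('knob',np.hypot(*q),np.degrees(np.arctan2(q[1],q[0])))
E
```

```text
118.43719001391652 -168.04423172566055
116.40204343253279 -166.33385015263627
117.47676462772309 -166.63007728072648
119.65521761714804 -166.66964094481872
118.55316773356458 -167.1882208539333
118.81142026109174 -166.29765806801072
chord -167.1806460300874
chord -167.10859428086263
chord -167.6489194180935
card -167.33858035226046
knob 0.12504840104594853 -168.40452472050387
knob 0.1450632842390188 -167.61373002159684
```

The stud is at −167.2° and the knob at −167.5°, which is well inside the 3.4° capture range. The jars are standing. I'll lower the fingers in front of the knob.

Call:
play_rows([
  {"claw": 0,"linear": [0,0,25],"turn": [0,0,0]},
  {"claw": 0,"linear": [0,0,60],"turn": [0,0,0]},
  {"claw": 0,"linear": [0,0,95],"turn": [0,0,0]},
  {"claw": 0,"linear": [0,0,120],"turn": [0,0,0]},
  {"claw": 0,"linear": [0,0,134],"turn": [0,0,0]},
  {"claw": 0,"linear": [0,0,136],"turn": [0,0,0]},
  {"claw": 0,"linear": [0,0,136],"turn": [0,0,0]},
])

```text
time_s: 12.75
ee_pos: [0.3768, -0.0438, 0.0149]
eef_rot: [3.141, 0.0, 0.217]
force: [0.6, -0.2, -0.1]
grip_width: 0.0004
```

```bash
python3 - <<'E'
from mv import *
im=vision.camera("scene");crop("scene",im,215,130,190,160,4,"sc6")
rows([(pol(-167.4,r,.014),12.6) for r in (.18,.168,.15,.145,.14)])
E
```

```text
t 12.8 p [ 0.3769 -0.0439  0.0151] rpy [180.   -0.   12.4] F [-1.2  1.  -0.4] w 0.0006251230690383755
[33.7, 0.1, 1.1] [0.001, -0.0, -0.003]
[45.7, 0.1, 1.1] [0.001, -0.0, -0.003]
[63.7, 0.0, 1.1] [0.001, -0.0, -0.003]
[68.7, 0.0, 1.1] [0.001, -0.0, -0.003]
[73.7, 0.0, 1.1] [0.001, -0.0, -0.003]
```

View pics/sc6.png

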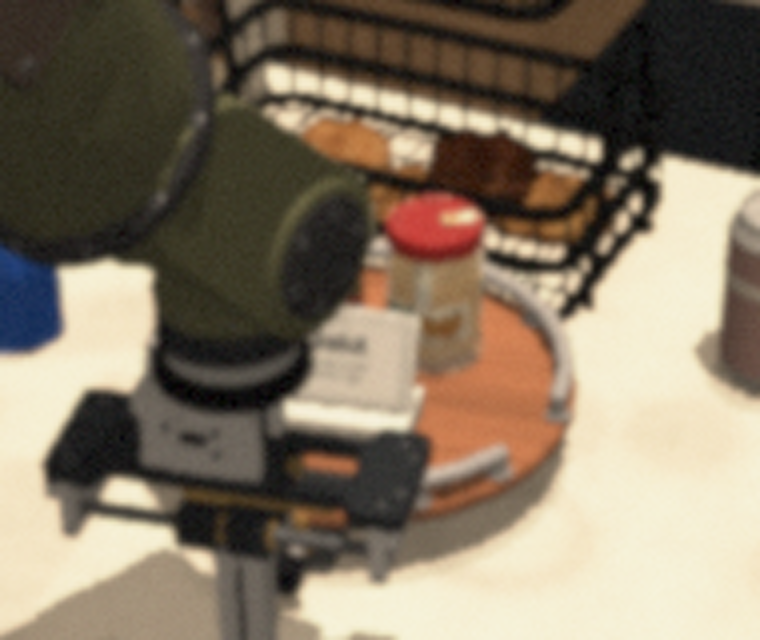

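Call:
play_rows([
  {"claw": 0,"linear": [10,0,1],"turn": [0,0,0]},
  {"claw": 0,"linear": [22,0,1],"turn": [0,0,0]},
  {"claw": 0,"linear": [32,0,1],"turn": [0,0,0]},
  {"claw": 0,"linear": [38,0,1],"turn": [0,0,0]},
  {"claw": 0,"linear": [42,0,1],"turn": [0,0,0]},
  {"claw": 0,"linear": [46,0,1],"turn": [0,0,0]},
  {"claw": 0,"linear": [50,0,1],"turn": [0,0,0]},
  {"claw": 0,"linear": [54,0,1],"turn": [0,0,0]},
])

```text
time_s: 13.8
ee_pos: [0.4296, -0.0323, 0.0141]
eef_rot: [3.141, 0.0, 0.217]
force: [-3.0, -0.8, 1.8]
grip_width: 0.0008
```

Call:
play_rows([
  {"claw": 0,"linear": [3,0,0],"turn": [0,0,0]},
  {"claw": 0,"linear": [6,0,0],"turn": [0,0,0]},
  {"claw": 0,"linear": [8,0,0],"turn": [0,0,0]},
  {"claw": 0,"linear": [9.5,0,0],"turn": [0,0,0]},
  {"claw": 0,"linear": [9.5,0,0],"turn": [0,0,0]},
])

```text
time_s: 14.42
ee_pos: [0.439, -0.0302, 0.0141]
eef_rot: [3.141, 0.0, 0.217]
force: [0.3, 0.4, 0.0]
grip_width: 0.0004
```

Call:
play_rows([
  {"claw": 0,"linear": [1,0,0],"turn": [0,0,0]},
  {"claw": 0,"linear": [2,0,0],"turn": [0,0,0]},
  {"claw": 0,"linear": [2.5,0,0],"turn": [0,0,0]},
  {"claw": 0,"linear": [2.5,0,0],"turn": [0,0,0]},
])

```text
time_s: 14.92
ee_pos: [0.4415, -0.0296, 0.0141]
eef_rot: [3.141, 0.0, 0.217]
force: [-1.9, 0.1, 0.8]
grip_width: 0.0007
```

Call:
play_rows([
  {"claw": 0,"linear": [1,0,0],"turn": [0,0,0]},
  {"claw": 0,"linear": [2,0,0],"turn": [0,0,0]},
  {"claw": 0,"linear": [2,0,0],"turn": [0,0,0]},
])

```text
time_s: 15.3
ee_pos: [0.4436, -0.0292, 0.0141]
eef_rot: [3.141, -0.0, 0.217]
force: [-0.5, 0.0, -0.3]
grip_width: 0.0005
```

Call:
play_rows([
  {"claw": 0,"linear": [1,0,0],"turn": [0,0,0]},
  {"claw": 0,"linear": [2,0,0],"turn": [0,0,0]},
])

```text
time_s: 15.55
ee_pos: [0.4445, -0.0289, 0.0139]
eef_rot: [3.141, 0.003, 0.217]
force: [-12.9, -6.3, 7.8]
grip_width: 0.0003
```

```bash
python3 - <<'E'
from mv import *
im=vision.camera("scene");crop("scene",im,215,130,190,160,4,"sc7")
im=vision.camera("top");crop("top",im,225,155,160,150,4,"tc7")
rows([])
E
```

```text
t 15.65 p [ 0.4444 -0.0289  0.0139] rpy [180.    0.2  12.4] F [-9.4 -3.2  6. ] w 0.0005461201609453842
```

View pics/sc7.png

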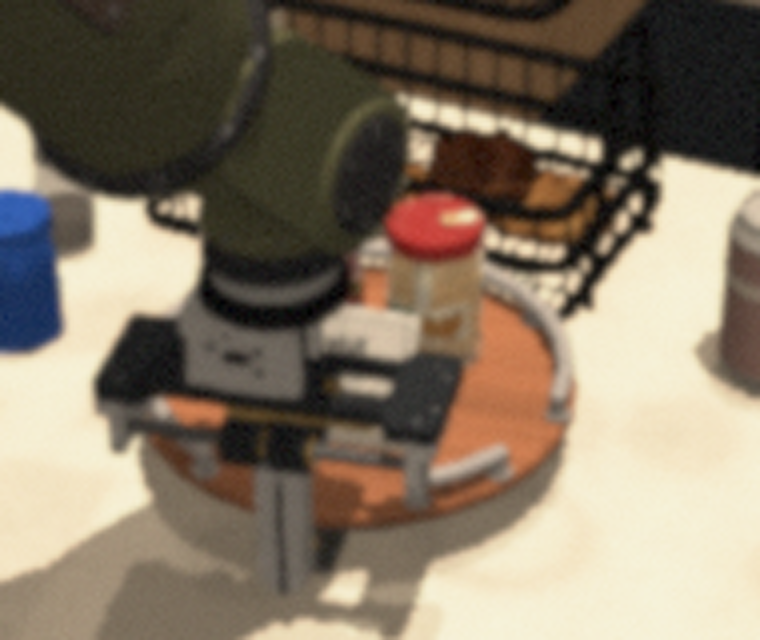

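View pics/tc7.png

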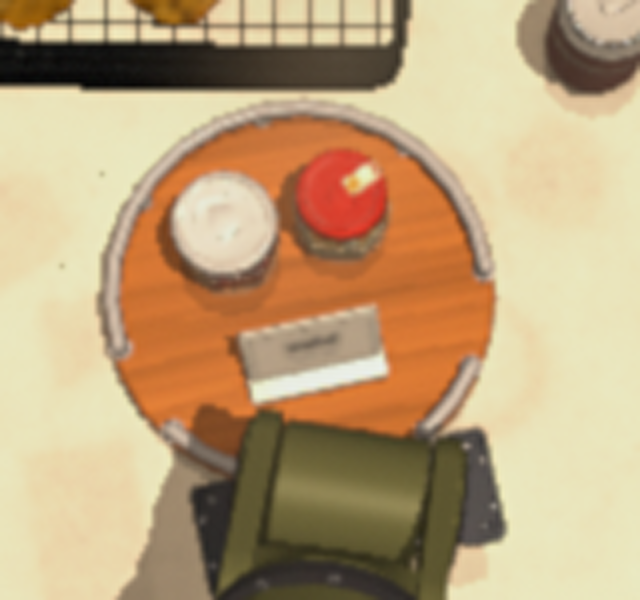

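A firm stop at about 14 N, with the plate steady and the jars standing. I'll press 1 mm more to be sure it's seated, then back straight out, rise and check.

Call:
play_rows([
  {"claw": 0,"linear": [1,0,0],"turn": [0,0,0]},
  {"claw": 0,"linear": [1,0,0],"turn": [0,0,0]},
])

```text
time_s: 15.9
ee_pos: [0.4444, -0.0289, 0.0138]
eef_rot: [-3.141, 0.005, 0.217]
force: [-9.7, -4.4, 9.5]
grip_width: 0.0003
```

Call:
play_rows([
  {"claw": 0,"linear": [-8,0,0],"turn": [0,0,0]},
  {"claw": 0,"linear": [-25,0,0],"turn": [0,0,0]},
  {"claw": 0,"linear": [-50,0,0],"turn": [0,0,0]},
  {"claw": 0,"linear": [-65,0,0],"turn": [0,0,0]},
  {"claw": 0,"linear": [-65,0,-30],"turn": [0,0,0]},
  {"claw": 0,"linear": [-65,0,-80],"turn": [0,0,0]},
  {"claw": 0,"linear": [-65,0,-130],"turn": [0,0,0]},
  {"claw": 0,"linear": [-65,0,-170],"turn": [0,0,0]},
])

```text
time_s: 16.9
ee_pos: [0.3819, -0.0428, 0.1864]
eef_rot: [3.141, 0.003, 0.217]
force: [0.3, 0.1, -0.6]
grip_width: 0.0005
```

```bash
python3 - <<'E'
from mv import *
im=vision.camera("scene");cv2.imwrite("pics/scene8.png",im);crop("scene",im,215,130,190,160,4,"sc8")
im=vision.camera("top");cv2.imwrite("pics/top8.png",im);crop("top",im,225,155,160,150,4,"tc8")
rows([])
for r in (.16,.14): print(r,(pj('scene',[pol(-167.4,r,.022)])-[215,130])*4,(pj('top',[pol(-167.4,r,.022)])-[225,155])*4)
E
```

```text
t 17.0 p [ 0.3835 -0.0431  0.1879] rpy [ 1.798e+02 -1.000e-01  1.250e+01] F [ 0.5  0.6 -0.1] w 0.00048227541447115905
0.16 [[278.31029654 588.82481944]] [[351.6758267  544.65832354]]
0.14 [[288.59533257 565.16631994]] [[345.18442801 514.09730456]]
```

View pics/sc8.png

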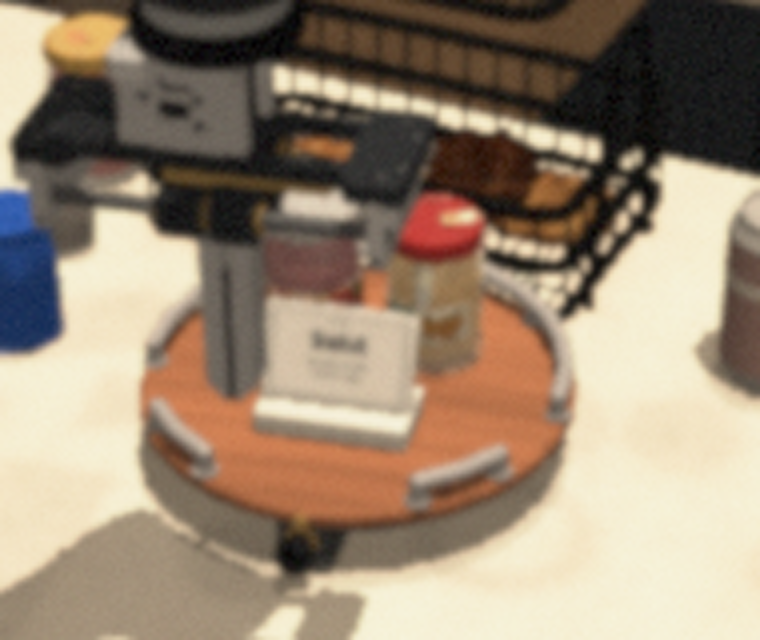

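View pics/tc8.png

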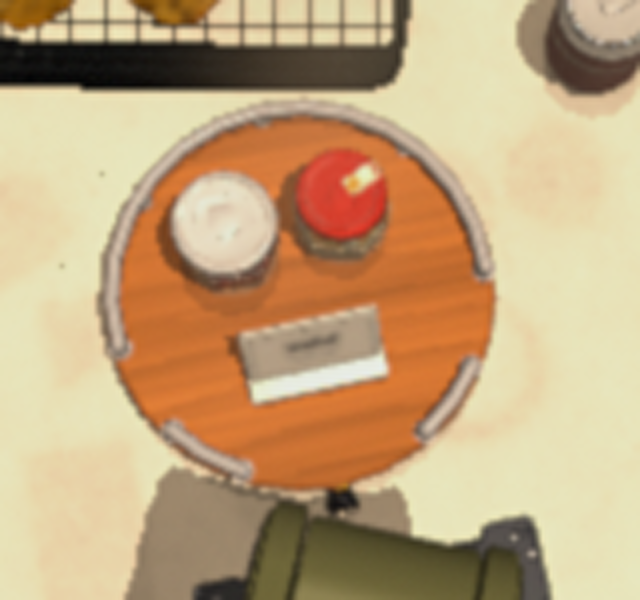

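The knob has clearly gone in: top crop (346,525) → (342,502), scene (285,573) → (297,550). I'll quantify its travel with dark-blob centroids and check the bystanders for movement.

```bash
python3 - <<'E'
from mv import *
def edge(f,n,x0,x1,y0,y1):
    g=cv2.cvtColor(cv2.imread(f),cv2.COLOR_BGR2GRAY).astype(float)[y0:y1,x0:x1]
    w=np.clip(70-g,0,None);ys,xs=np.mgrid[y0:y1,x0:x1]
    # lowest dark extent along columns: half-level crossing
    cy=ys[w>0].max();print(f,'centroid',(w*xs).sum()/w.sum(),(w*ys).sum()/w.sum(),'low',cy)
# scene crops, in 4x crop px
edge("pics/sc5.png","scene",255,310,540,610)
edge("pics/sc8.png","scene",265,320,530,600)
edge("pics/tc5.png","top",325,370,500,545)
edge("pics/tc8.png","top",315,365,485,520)
a=cv2.imread("pics/top0.png");b=cv2.imread("pics/top8.png")
d=cv2.absdiff(cv2.GaussianBlur(a,(5,5),0),cv2.GaussianBlur(b,(5,5),0)).max(2)
d[:340]; m=(d>40).astype(np.uint8);n,l,s,c=cv2.connectedComponentsWithStats(m)
print([x.tolist() for x in s[1:] if x[4]>15])
E
```

```text
pics/sc5.png centroid 286.4052735509351 571.8484376814961 low 594
pics/sc8.png centroid 296.58454495994596 552.6146558355065 low 574
pics/tc5.png centroid 345.2984986098239 527.3242632066729 low 544
pics/tc8.png centroid 339.7300866194197 500.7902356290508 low 519
[[312, 183, 17, 10, 65], [264, 196, 63, 61, 2276], [312, 196, 8, 6, 34], [295, 199, 11, 20, 95], [342, 211, 7, 15, 61], [255, 244, 12, 17, 77], [338, 244, 8, 9, 45], [321, 263, 9, 8, 43], [244, 272, 121, 95, 7285], [288, 272, 15, 6, 63], [277, 366, 52, 35, 1256], [318, 369, 24, 19, 223], [0, 402, 142, 78, 5885], [169, 402, 169, 78, 5200], [251, 421, 82, 59, 1851], [335, 447, 8, 18, 84], [336, 467, 19, 13, 202]]
```

View pics/top8.png

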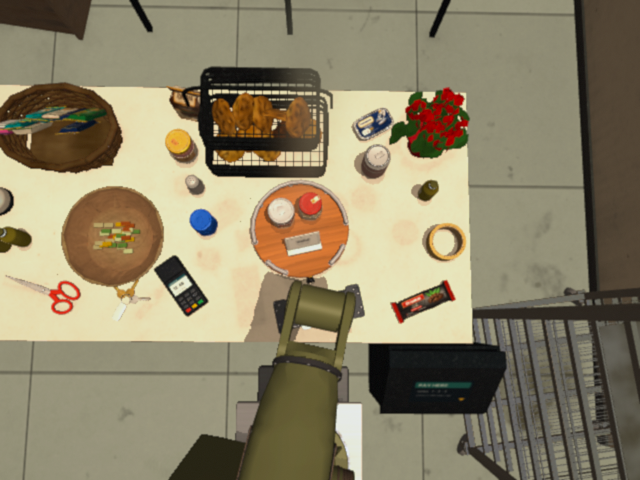

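Centroids suggest about 17–20 mm, but the gripper's shadow falls on the knob. I'll move the arm aside for a clean view before judging.

Call:
play_rows([
  {"claw": 0,"linear": [0,-25,-10],"turn": [0,0,0]},
  {"claw": 0,"linear": [0,-60,-20],"turn": [0,0,0]},
  {"claw": 0,"linear": [0,-100,-30],"turn": [0,0,0]},
  {"claw": 0,"linear": [0,-140,-40],"turn": [0,0,0]},
  {"claw": 0,"linear": [0,-180,-40],"turn": [0,0,0]},
  {"claw": 0,"linear": [0,-220,-40],"turn": [0,0,0]},
  {"claw": 0,"linear": [0,-250,-40],"turn": [0,0,0]},
  {"claw": 0,"linear": [0,-260,-40],"turn": [0,0,0]},
])

```text
time_s: 18.0
ee_pos: [0.3268, 0.2118, 0.2265]
eef_rot: [3.139, -0.001, 0.219]
force: [0.4, -0.8, -0.3]
grip_width: 0.0003
```

```bash
python3 - <<'E'
from mv import *
rows([])
a=cv2.imread("pics/top0.png");b=vision.camera("top");cv2.imwrite("pics/top9.png",b)
c=cv2.imread("pics/scene0.png");d=vision.camera("scene");cv2.imwrite("pics/scene9.png",d)
z=lambda i,x,y:cv2.resize(i[y:y+40,x:x+40],None,fx=9,fy=9,interpolation=cv2.INTER_CUBIC)
cv2.imwrite("pics/cmp9.png",np.vstack([np.hstack([z(a,290,262),z(b,290,262)]),np.hstack([z(c,268,245),z(d,268,245)])])[::1,::1].copy()[:, :])
im=cv2.imread("pics/cmp9.png");cv2.imwrite("pics/cmp9.png",cv2.resize(im,None,fx=.8,fy=.8))
E
```

```text
t 18.0 p [0.3268 0.2118 0.2265] rpy [179.8  -0.   12.6] F [ 0.4 -0.8 -0.3] w 0.0002723334081420921
```

View pics/cmp9.png

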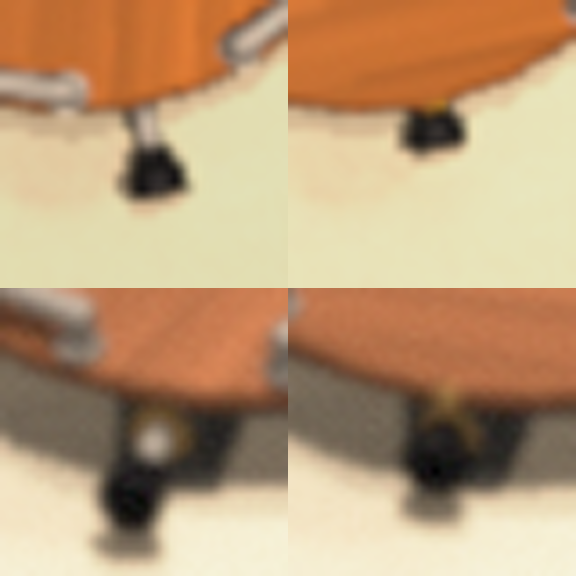

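```bash
python3 - <<'E'
from mv import *
from scipy.ndimage import map_coordinates
def prof(f,n,z,rs,off=0):
    g=cv2.cvtColor(cv2.imread(f),cv2.COLOR_BGR2GRAY).astype(float)
    a=np.radians(-167.4);t=np.array([-np.sin(a),np.cos(a)])
    out=[]
    for o in (-.004,-.002,0,.002,.004):
        P=[[*(C+r*np.array([np.cos(a),np.sin(a)])+o*t),z] for r in rs]
        uv=pj(n,P);out.append(map_coordinates(g,[uv[:,1],uv[:,0]],order=1))
    return np.mean(out,0)
rs=np.arange(.110,.181,.002)
for f,n in (("pics/top0.png","top"),("pics/top9.png","top"),("pics/scene0.png","scene"),("pics/scene9.png","scene")):
    p=prof(f,n,.022,rs);print(f);print([f"{r*1000:.0f}:{v:.0f}" for r,v in zip(rs,p)])
p=prof("pics/top9.png","top",.046,rs);print('plate',[f"{r*1000:.0f}:{v:.0f}" for r,v in zip(rs,p)])
E
```

```text
pics/top0.png
['110:130', '112:131', '114:130', '116:124', '118:114', '120:115', '122:131', '124:150', '126:164', '128:172', '130:173', '132:164', '134:143', '136:101', '138:61', '140:40', '142:32', '144:32', '146:36', '148:39', '150:45', '152:75', '154:129', '156:176', '158:200', '160:213', '162:216', '164:217', '166:217', '168:217', '170:217', '172:217', '174:217', '176:217', '178:217', '180:217']
pics/top9.png
['110:125', '112:127', '114:126', '116:124', '118:119', '120:113', '122:90', '124:61', '126:40', '128:40', '130:42', '132:43', '134:59', '136:106', '138:166', '140:200', '142:216', '144:221', '146:222', '148:221', '150:221', '152:221', '154:221', '156:222', '158:222', '160:222', '162:223', '164:223', '166:224', '168:224', '170:224', '172:224', '174:224', '176:224', '178:224', '180:224']
pics/scene0.png
['110:82', '112:91', '114:103', '116:115', '118:130', '120:139', '122:145', '124:141', '126:130', '128:109', '130:86', '132:62', '134:43', '136:32', '138:32', '140:32', '142:32', '144:27', '146:20', '148:17', '150:19', '152:20', '154:23', '156:30', '158:44', '160:65', '162:88'
[... 190 characters left out ...]
24:31', '126:28', '128:25', '130:20', '132:19', '134:16', '136:16', '138:24', '140:35', '142:52', '144:73', '146:90', '148:103', '150:110', '152:119', '154:130', '156:148', '158:174', '160:198', '162:215', '164:225', '166:230', '168:233', '170:235', '172:235', '174:235', '176:235', '178:235', '180:235']
plate ['110:122', '112:125', '114:127', '116:126', '118:123', '120:118', '122:111', '124:86', '126:56', '128:40', '130:40', '132:43', '134:44', '136:71', '138:126', '140:182', '142:207', '144:219', '146:222', '148:222', '150:221', '152:221', '154:221', '156:221', '158:222', '160:222', '162:223', '164:223', '166:224', '168:224', '170:224', '172:224', '174:224', '176:224', '178:224', '180:224']
```

The knob's edge moved 17 mm in both views, not 20. Either it started about 3 mm in or it stopped short. I'll overlay the knob-face circle at travel 0 and 20 mm, with the axis re-fitted to the plate edge in the current clear pictures.

```bash
cat > ov.py <<'E'
from mv import *
from scipy.optimize import least_squares
from scipy.ndimage import map_coordinates
def fitC(f,n,azs,c0):
    g=cv2.cvtColor(cv2.imread(f),cv2.COLOR_BGR2HSV)[...,1].astype(float)
    pts=[]
    rs=np.arange(.116,.136,.0005)
    for a in azs:
        P=np.array([[c0[0]+r*np.cos(np.radians(a)),c0[1]+r*np.sin(np.radians(a)),.046] for r in rs])
        uv=pj(n,P);v=map_coordinates(g,[uv[:,1],uv[:,0]],order=1)
        k=np.argmin(np.gradient(cv2.GaussianBlur(v.reshape(1,-1),(9,1),0).ravel()));pts.append(P[k,:2])
    pts=np.array(pts)
    s=least_squares(lambda c:np.hypot(*(pts-c[:2]).T)-c[2],[*c0,.126],loss='soft_l1',f_scale=.001)
    return s.x,np.round(s.fun*1000,1)
if __name__=="__main__":
    # azimuths where the rail is open (front at -167.4): front opening and both gaps
    f=-167.4
    az=[*np.arange(f-24,f+25,4),*np.arange(f+60,f+81,4),*np.arange(f-80,f-59,4)]
    print('top',fitC("pics/top9.png","top",az,C));
    f0=-94.3
    az0=[*np.arange(f0-24,f0+25,4),*np.arange(f0+60,f0+81,4),*np.arange(f0-80,f0-59,4)]
    print('top0',fitC("pics/top0.png","top",az0,C))
E
python3 ov.py
```

```text
top (array([0.58876718, 0.00390277, 0.1245851 ]), array([-0.6, -0. , -0.4, -0.3, -0.2,  2.9,  4.9, -0.1, -0.5, -0. , -0. ,
       -0.1, -0.1,  0.3,  0.1,  0.4, -0.3, -0.6,  0.2, -0.1,  0.2, -0.1,
        0.2, -0.1,  0.1]))
top0 (array([0.58814835, 0.00424073, 0.12443964]), array([-0.1, -0.3, -0.4, -0. , -0.2,  0.2,  2. , -0.2, -0.8, -0. ,  0.8,
        0.1, -0.2, -0.1,  0.2, -0. , -0.2,  0.1, -0.1, -0.6,  1. ,  0.1,
       -0.4,  0.2,  0.2]))
```

The re-fitted axis is (0.5885, 0.004), 3 mm farther out than I assumed. With it, the knob face now sits at r ≈ 140 mm, and the fingertip stopped at 147.8 − 8 (half the pad) = 139.8 mm. Both say fully in. There's plenty of time, so I'll give it one firmer confirming push.

Call:
play_rows([
  {"claw": 0,"linear": [0,30,0],"turn": [0,0,0]},
  {"claw": 0,"linear": [0,70,0],"turn": [0,0,0]},
  {"claw": 0,"linear": [0,115,0],"turn": [0,0,0]},
  {"claw": 0,"linear": [0,160,0],"turn": [0,0,0]},
  {"claw": 0,"linear": [0,205,0],"turn": [0,0,0]},
  {"claw": 0,"linear": [0,245,0],"turn": [0,0,0]},
  {"claw": 0,"linear": [0,262,0],"turn": [0,0,0]},
  {"claw": 0,"linear": [0,262,0],"turn": [0,0,0]},
])

```text
time_s: 19.1
ee_pos: [0.3837, -0.0462, 0.2272]
eef_rot: [3.139, -0.0, 0.215]
force: [1.0, -0.2, 0.2]
grip_width: 0.0005
```

```bash
sed -i 's/C=np.array.*/C=np.array([.5885,.0040])/' mv.py; python3 - <<'E'
from mv import *
rows([(pol(-167.3,.205,.2),12.7),(pol(-167.3,.205,.016),12.7)])
E
```

```text
t 19.1 p [ 0.3837 -0.0462  0.2272] rpy [179.8  -0.   12.3] F [ 1.  -0.2  0.2] w 0.0004717357633102994
[5.8, -4.1, 27.2] [0.003, -0.0, -0.006]
[5.8, -4.6, 211.2] [0.003, -0.0, -0.006]
```

Call:
play_rows([
  {"claw": 0,"linear": [0,-4,35],"turn": [0.003,0,-0.006]},
  {"claw": 0,"linear": [0,-4,80],"turn": [0.003,0,-0.006]},
  {"claw": 0,"linear": [0,-4,125],"turn": [0.003,0,-0.006]},
  {"claw": 0,"linear": [0,-4.5,165],"turn": [0.003,0,-0.006]},
  {"claw": 0,"linear": [0,-4.5,195],"turn": [0.003,0,-0.006]},
  {"claw": 0,"linear": [0,-4.5,209],"turn": [0.003,0,-0.006]},
  {"claw": 0,"linear": [0,-4.5,211],"turn": [0.003,0,-0.006]},
  {"claw": 0,"linear": [0,-4.5,211],"turn": [0.003,0,-0.006]},
])

```text
time_s: 20.1
ee_pos: [0.383, -0.0422, 0.0167]
eef_rot: [-3.142, -0.001, 0.222]
force: [0.1, 0.1, -0.6]
grip_width: 0.0006
```

```bash
python3 - <<'E'
from mv import *
rows([(pol(-167.3,r,.016),12.7) for r in (.155,.148,.146)])
E
```

```text
t 20.1 p [ 0.383  -0.0422  0.0167] rpy [-180.    -0.    12.7] F [ 0.1  0.1 -0.6] w 0.0006296880993957079
[55.6, 0.1, 0.7] [-0.0, -0.001, -0.0]
[62.6, 0.1, 0.7] [-0.0, -0.001, -0.0]
[64.6, 0.1, 0.7] [-0.0, -0.001, -0.0]
```

Call:
play_rows([
  {"claw": 0,"linear": [15,0,0],"turn": [0,0,0]},
  {"claw": 0,"linear": [32,0,0],"turn": [0,0,0]},
  {"claw": 0,"linear": [48,0,0],"turn": [0,0,0]},
  {"claw": 0,"linear": [56,0,0],"turn": [0,0,0]},
  {"claw": 0,"linear": [60,0,0],"turn": [0,0,0]},
  {"claw": 0,"linear": [62,0,0],"turn": [0,0,0]},
  {"claw": 0,"linear": [63.5,0,0],"turn": [0,0,0]},
  {"claw": 0,"linear": [64.5,0,0],"turn": [0,0,0]},
])

```text
time_s: 21.1
ee_pos: [0.4443, -0.0283, 0.0165]
eef_rot: [-3.141, 0.003, 0.222]
force: [-13.8, -4.3, 10.0]
grip_width: 0.0006
```

Call:
play_rows([
  {"claw": 0,"linear": [1.5,0,0],"turn": [0,0,0]},
  {"claw": 0,"linear": [2.2,0,0],"turn": [0,0,0]},
  {"claw": 0,"linear": [2.2,0,0],"turn": [0,0,0]},
])

```text
time_s: 21.48
ee_pos: [0.4443, -0.0282, 0.0163]
eef_rot: [-3.14, 0.008, 0.222]
force: [-14.4, -5.6, 12.7]
grip_width: 0.0006
```

Call:
play_rows([
  {"claw": 0,"linear": [-8,0,0],"turn": [0,0,0]},
  {"claw": 0,"linear": [-25,0,0],"turn": [0,0,0]},
  {"claw": 0,"linear": [-50,0,0],"turn": [0,0,0]},
  {"claw": 0,"linear": [-60,0,-5],"turn": [0,0,0]},
  {"claw": 0,"linear": [-60,0,-45],"turn": [0,0,0]},
  {"claw": 0,"linear": [-60,0,-95],"turn": [0,0,0]},
  {"claw": 0,"linear": [-60,0,-145],"turn": [0,0,0]},
  {"claw": 0,"linear": [-60,0,-190],"turn": [0,0,0]},
])

```text
time_s: 22.48
ee_pos: [0.3874, -0.0413, 0.2093]
eef_rot: [-3.141, 0.006, 0.222]
force: [-0.4, -0.5, 0.1]
grip_width: 0.0
```

Call:
play_rows([
  {"claw": 0,"linear": [0,-30,-10],"turn": [0,0,0]},
  {"claw": 0,"linear": [0,-70,-20],"turn": [0,0,0]},
  {"claw": 0,"linear": [0,-115,-20],"turn": [0,0,0]},
  {"claw": 0,"linear": [0,-160,-20],"turn": [0,0,0]},
  {"claw": 0,"linear": [0,-205,-20],"turn": [0,0,0]},
  {"claw": 0,"linear": [0,-240,-20],"turn": [0,0,0]},
  {"claw": 0,"linear": [0,-260,-20],"turn": [0,0,0]},
  {"claw": 0,"linear": [0,-260,-20],"turn": [0,0,0]},
])

```text
time_s: 23.48
ee_pos: [0.3302, 0.2131, 0.2298]
eef_rot: [-3.141, 0.006, 0.224]
force: [0.5, -0.7, -0.3]
grip_width: 0.0005
```

```bash
python3 - <<'E'
from mv import *
from scipy.ndimage import map_coordinates
for n in("top","scene"): cv2.imwrite(f"pics/{n}10.png",vision.camera(n))
rs=np.arange(.13,.176,.0005);a=np.radians(-167.3)
for f,n in (("top0","top"),("top9","top"),("top10","top"),("scene0","scene"),("scene9","scene"),("scene10","scene")):
    g=cv2.cvtColor(cv2.imread(f"pics/{f}.png"),cv2.COLOR_BGR2GRAY).astype(float)
    v=np.mean([map_coordinates(g,(lambda u:[u[:,1],u[:,0]])(pj(n,[[*(C+r*np.array([np.cos(a),np.sin(a)])+o*np.array([-np.sin(a),np.cos(a)])),.022] for r in rs])),order=1) for o in(-.004,-.002,0,.002,.004)],0)
    L=120 if n=="top" else 65
    k=[i for i in range(1,len(v)) if v[i-1]<L<=v[i]]
    print(f,[round(rs[i]*1000,1) for i in k])
im=cv2.imread("pics/scene10.png");crop("scene",im,215,130,190,160,4,"sc10")
rows([])
a=cv2.imread("pics/top0.png");b=cv2.imread("pics/top10.png")
d=cv2.absdiff(cv2.GaussianBlur(a,(5,5),0),cv2.GaussianBlur(b,(5,5),0)).max(2)
n,l,s,c=cv2.connectedComponentsWithStats((d>40).astype(np.uint8))
print([x.tolist() for x in s[1:] if x[4]>15])
E
```

```text
top0 [np.float64(157.0)]
top9 [np.float64(140.0)]
top10 [np.float64(140.0)]
scene0 [np.float64(163.0)]
scene9 [np.float64(146.0)]
scene10 [np.float64(146.0)]
t 23.575 p [0.3305 0.212  0.2297] rpy [-180.     0.3   12.7] F [-0.7  0.1  0.2] w 0.0001384326118147825
[[311, 183, 18, 10, 66], [264, 196, 63, 61, 2273], [312, 196, 8, 6, 34], [295, 199, 11, 20, 91], [342, 211, 7, 15, 61], [255, 244, 12, 17, 75], [338, 244, 8, 9, 45], [321, 263, 9, 8, 44], [288, 272, 15, 6, 61], [305, 276, 12, 15, 124], [126, 294, 140, 186, 14697], [184, 303, 13, 12, 58], [0, 402, 142, 78, 5885], [267, 403, 37, 20, 492], [307, 409, 8, 7, 26], [321, 428, 9, 12, 39], [286, 444, 31, 23, 430], [339, 449, 4, 6, 16], [340, 458, 12, 22, 138], [250, 471, 5, 9, 25], [270, 470, 16, 10, 60], [281, 475, 8, 5, 31]]
```

View pics/sc10.png

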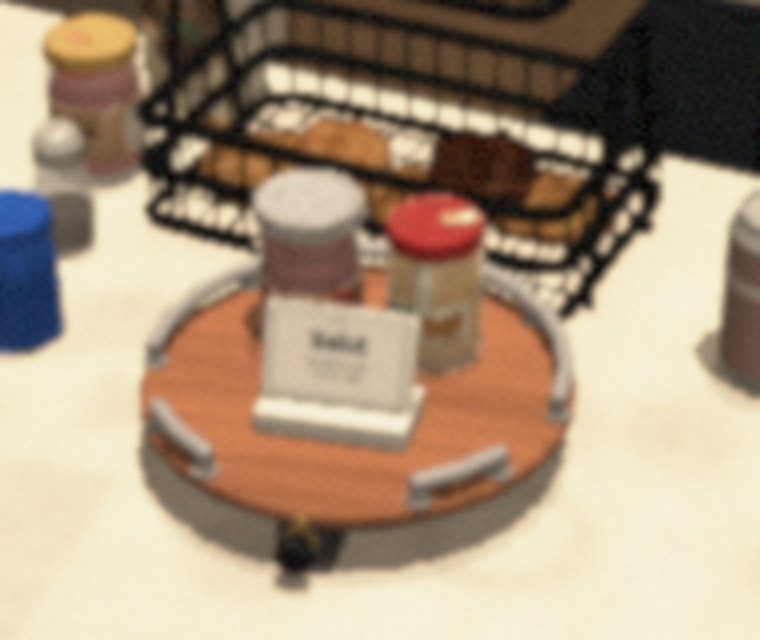

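View pics/top10.png

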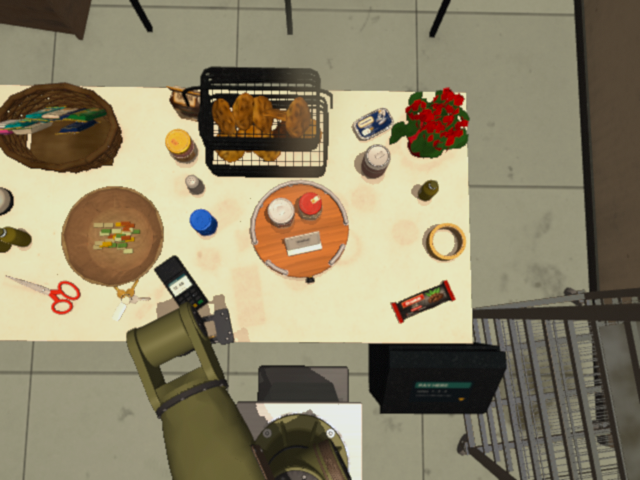

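```bash
python3 -c "
from station import hand_in,get_obs
print(hand_in(),get_obs()['time_s'])"
```

```text
the job is handed in; nothing more can be done
the job is handed in; nothing more can be done
```

I turned the stand round to the front by its rail and pushed the locking knob in to a firm stop, then handed the job in at about 24 s. The one reading that didn't fit is how far the knob travelled (below).

- **Turning:** with the gripper closed, a fingertip pushed the end post of the short rail piece about 73° clockwise. The wrist force stayed under about 5 N.
- **Alignment:** before the push, the card and stud were at −167.2° and the knob at −167.5°, well within the 3.4° (0.06 rad) capture range.
- **Knob:** I pushed it twice, and both times it stopped at the same place under about 15 N. It moves with about 2 N, and it went well past the 6 mm stop for a misaligned plate.
- **Last pictures:** both jars are standing on the plate, the card faces the knob side, and the other things show no movement in the top view. A small part of the card reader was behind the arm. The arm is clear of everything.

**Knob travel:** both cameras show the knob moving about 17 mm, not the full 20 mm. After I corrected the stand's axis by about 3 mm, its face measures 140 mm from the axis, which is fully in. The fingertip's stopping point also gives 139.8 mm. I take this to mean the knob started about 3 mm in, but I could not confirm that separately.

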